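Click shut the lid of a takeaway tub

TASK

The lid of the rectangular takeaway tub is only laid on: press around its rim with your fingertips, section by section, until every section has clicked down flush with the corners. Only press: do not lift, tip or push the tub out of its place, and leave the cups, jars and spoon around it where they stand. Finish with the hand clear of everything.

Things in the scene. Friction and masses are not known exactly. Their poses are not given: they have to be found in the camera images.
- tub: loose filled takeaway tub, 0.45 to 0.8 kg: brown card body 110 x 160 x 60 mm, white lid 130 x 180 mm (long along own y). Origin: centre of underside, z up. Lid: recessed panel (top at 64 mm), four fixed corner pieces (tops at 70 mm) and between them an 18 mm wide rim in six sections, tops at 77 mm unclipped, 70 mm (flush with the corners) when clicked shut. The only rectangular tub; its yaw varies.
- rim0_top (a point): centre of the top face of rim section 0 (18 x 68 mm; side facing tub -x, half towards tub +y; at x, y = (-56, 35.5) mm in the tub's frame). It moves down 7 mm with the section.
- rim0 (a joint): how far rim section 0 is pressed down, in m: 0 = standing up unclipped, 0.007 = clicked shut, flush. Pressing straight down takes about 9 N at first, then less; past mid travel (0.0035) it snaps home by itself and stays; let go before that, it springs back up. It starts unclipped.
- rim1_top (a point): centre of the top face of rim section 1 (18 x 68 mm; side facing tub -x, half towards tub -y; at x, y = (-56, -35.5) mm in the tub's frame). It moves down 7 mm with the section.
- rim1 (a joint): how far rim section 1 is pressed down, in m: 0 = standing up unclipped, 0.007 = clicked shut, flush. Pressing straight down takes about 9 N at first, then less; past mid travel (0.0035) it snaps home by itself and stays; let go before that, it springs back up. It starts unclipped.
- rim2_top (a point): centre of the top face of rim section 2 (90 x 18 mm; short side facing tub -y; at x, y = (0, -81) mm in the tub's frame). It moves down 7 mm with the section.
- rim2 (a joint): how far rim section 2 is pressed down, in m: 0 = standing up unclipped, 0.007 = clicked shut, flush. Pressing straight down takes about 9 N at first, then less; past mid travel (0.0035) it snaps home by itself and stays; let go before that, it springs back up. It starts unclipped.
- rim3_top (a point): centre of the top face of rim section 3 (18 x 68 mm; side facing tub +x, half towards tub -y; at x, y = (56, -35.5) mm in the tub's frame). It moves down 7 mm with the section.
- rim3 (a joint): how far rim section 3 is pressed down, in m: 0 = standing up unclipped, 0.007 = clicked shut, flush. Pressing straight down takes about 9 N at first, then less; past mid travel (0.0035) it snaps home by itself and stays; let go before that, it springs back up. It starts unclipped.
- rim4_top (a point): centre of the top face of rim section 4 (18 x 68 mm; side facing tub +x, half towards tub +y; at x, y = (56, 35.5) mm in the tub's frame). It moves down 7 mm with the section.
- rim4 (a joint): how far rim section 4 is pressed down, in m: 0 = standing up unclipped, 0.007 = clicked shut, flush. Pressing straight down takes about 9 N at first, then less; past mid travel (0.0035) it snaps home by itself and stays; let go before that, it springs back up. It starts unclipped.
- rim5_top (a point): centre of the top face of rim section 5 (90 x 18 mm; short side facing tub +y; at x, y = (0, 81) mm in the tub's frame). It moves down 7 mm with the section.
- rim5 (a joint): how far rim section 5 is pressed down, in m: 0 = standing up unclipped, 0.007 = clicked shut, flush. Pressing straight down takes about 9 N at first, then less; past mid travel (0.0035) it snaps home by itself and stays; let go before that, it springs back up. It starts unclipped.
- tray: fixed aluminium baker's tray, 400 x 600 mm (x, y), floor 4 mm thick, raised edge 18 mm high. Origin at the centre of its underside.
- cup1: round white lidded ice-cream cup, loose, 73 mm wide over the lid, 58 mm tall, standing on the tray; leave it alone. Origin at the centre of its underside.
- cup2: round white lidded ice-cream cup, loose, 73 mm wide over the lid, 58 mm tall, standing on the tray; leave it alone. Origin at the centre of its underside.
- cup3: round white lidded ice-cream cup, loose, 73 mm wide over the lid, 58 mm tall, standing on the tray; leave it alone. Origin at the centre of its underside.
- cup4: round white lidded ice-cream cup, loose, 73 mm wide over the lid, 58 mm tall, standing on the tray; leave it alone. Origin at the centre of its underside.
- jar1: small glass jar with white cap, loose, 68 mm wide, 62 mm tall, standing on the tray; leave it alone. Origin at the centre of its underside.
- jar2: small glass jar with white cap, loose, 68 mm wide, 62 mm tall, standing on the tray; leave it alone. Origin at the centre of its underside.
- spoon: steel spoon, loose, 160 mm long, about 20 mm high at most, lying on the tray along its +y/-y direction on the side far from the robot; leave it alone. Origin under its middle.
There are look-alikes about, which are no part of the job. Leave any turquoise look-alike of the tub alone.

How it is judged (in metres and radians):
At the end, for the whole second after the job is handed in: All six rim sections are pressed down by more than 5.5 of their 7 mm; the tub is at rest, upright (within 0.05 rad) on the tray floor, within 30 mm of where it began, and every cup, jar and the spoon is within 30 mm of where it began (value of joint each of rim0, rim1, rim2, rim3, rim4, rim5 above 0.0055 m and distance of each of tub, cup1, cup2, cup3, cup4, jar1, jar2, spoon from where it was at the start of the episode below 0.03 m and angle between tub's own z axis and vertical below 0.05 rad and z of tub in the frame of tray below 0.009 m and linear speed of tub below 0.01 m/s); the robot touches nothing.
It fails at once if the tub is lifted off the tray (its underside centre more than 10 mm above the tray floor) (z of tub in the frame of tray above 0.014 m).
It fails at once if the tub is tipped by more than 0.2 rad (angle between tub's own z axis and vertical above 0.2 rad).
It fails at once if the tub is pushed more than 40 mm from its place (distance of tub from where it was at the start of the episode above 0.04 m).
It fails at once if a cup, a jar or the spoon is moved more than 30 mm (distance of any of cup1, cup2, cup3, cup4, jar1, jar2, spoon from where it was at the start of the episode above 0.03 m).
It also fails if it takes over 46 s, if anything falls off the work surface, if the arm or the gripper's body presses on something with over 40 N, if the wrist force passes 120 N, or if a joint passes its speed limit or range.

ROBOT

A 6-joint arm with a two-finger parallel gripper is mounted at the origin on the work surface. World frame = base frame: x ahead of the robot, y to its left, z up, the work surface at z = 0. Lengths are in m, angles in degrees, forces in N, time in s.
With the tool pointing down it reaches from about 0.325 to 0.85 m from the base axis. Payload 15.5 kg.
Tool frame: the origin (TCP) lies at the very end of the fingers, on their centre line; the grasp point (between the pads) lies arm.grip_depth behind it (arm.grip_depth is the distance from the TCP to the grasp point, in m); z points along the fingers, y is the line along which they close (so a half turn about z gives the same grasp; the last joint's range is limited). The gripper opens to 91 mm and grips with 3 to 60 N. Pads are 32 mm wide; open, the fingers measure 118 mm over their backs; the gripper's body (76 mm by 178 mm) begins 60 mm behind the grasp point.
Start: joints at [-71.878, 28.281, 77.091, -0, 74.628, -5.472], TCP at [0.25, -0.573, 0.214] pointing down, gripper open.
Joint ranges: [-166.48, 166.48], [-47.26, 123.95], [12.59, 153.08], [-70.14, 250.14], [6.76, 159.57], [-176.63, 176.63]. Speed limits (degrees/s): [108.29, 108.29, 147.25, 172.46, 172.46, 172.46].

INTERFACE

Orientations are given as a 3x3 rotation matrix whose columns are the frame's x, y, z axes.
In Python, from rig import arm gives the robot as it stands. Calls block until the motion is done:
- arm.move_to(position, orientation): joint-space move of the TCP to a pose.
- arm.move_l(position, orientation=None, feed=0.15): straight line of the TCP; orientation=None keeps the orientation; feed is the mean speed in m/s.
- arm.move_joints(angles): joint-space move.
- arm.grip(opening): finger opening in m; the grip force is fixed at half the most; returns when the fingers have stopped.
- arm.sleep(seconds).
- arm.solve_ik(position, orientation): joint angles nearest the present ones, or None.
- arm.snapshot(name): name is "scene" or "top"; returns the picture (384x512x3 uint8, red, green, blue); there is no depth.
- arm.get_calibration(name): a dict with "intrinsics" (3x3 intrinsics, pixels), "cam_to_world" (4x4, takes a point from camera to world coordinates). Camera axes: x right, y down, z forward; pixel columns grow to the right and rows downward; lengths in m; the calibration is good to about 2 mm. A picture is of the moment at which its call begins. get_calibration takes no time and is no camera call.
A pose or a line that the arm cannot do raises arm.Unreachable and nothing moves.
- arm.sign_off(): hands the job in; it is judged then, once.
Readings, each from a call of its own:
- arm.current_t(): time.
- arm.current_joint_positions(): joint angles.
- arm.current_dq(): joint speeds.
- arm.current_tau(): joint torques, N m.
- arm.current_ee_pos(): TCP position.
- arm.current_tool_rot(): TCP orientation.
- arm.current_force(): force on the tool from outside, world axes, zero at the start.
- arm.current_torque(): the same for the moment, N m.
- arm.current_width(): finger opening in m.
- arm.current_grasp_force(): force on a finger pad.
Only numpy, scipy, OpenCV 4.12 (cv2) and the standard library are available. Lean on these libraries where they do the work, as an engineer would, in place of code of your own. Each camera call takes 0.05 s, during which the arm holds its last target. There are 200 camera calls.

## Working session

There is one attempt and no reset: what is moved stays moved. The work goes in short steps, each a Python script; the robot and the scene stay as the last script left them, time stands still between calls to the robot, and variables do not carry over. Pictures are saved under pics/ and viewed, at most 10 in all, crops included, and the job is handed in when it is done.

```bash
mkdir -p pics
python3 - <<'E'
from rig import arm
import cv2
for n in("top","scene"):
    c=arm.get_calibration(n);print(n,c["intrinsics"],c["cam_to_world"])
    cv2.imwrite(f"pics/{n}0.png",cv2.cvtColor(arm.snapshot(n),cv2.COLOR_RGB2BGR))
print(arm.current_t(),arm.grip_depth,arm.current_tool_rot(),arm.current_width())
E
```

```text
top [[399.31899509   0.         251.99289919]
 [  0.         399.31899509 192.03863023]
 [  0.           0.           1.        ]] [[-0.00321278 -0.99948455  0.03194244  0.42899948]
 [-0.99990352  0.00364252  0.01340452  0.0554421 ]
 [-0.01351396 -0.0318963  -0.99939982  1.10238632]
 [ 0.          0.          0.          1.        ]]
scene [[488.49348321   0.         258.58048455]
 [  0.         488.49348321 185.75549111]
 [  0.           0.           1.        ]] [[-0.03790741  0.81245539 -0.58178972  1.26171035]
 [ 0.9992802   0.03166562 -0.02088936  0.08873218]
 [ 0.00145106 -0.58216281 -0.81307094  1.1890329 ]
 [ 0.          0.          0.          1.        ]]
0.1 0.0188 [[ 9.16386873e-01  4.00293643e-01 -3.14160474e-04]
 [ 4.00293743e-01 -9.16386267e-01  1.06261908e-03]
 [ 1.37467321e-04 -1.09952665e-03 -9.99999386e-01]] 0.09138464475165226
```

View pics/top0.png

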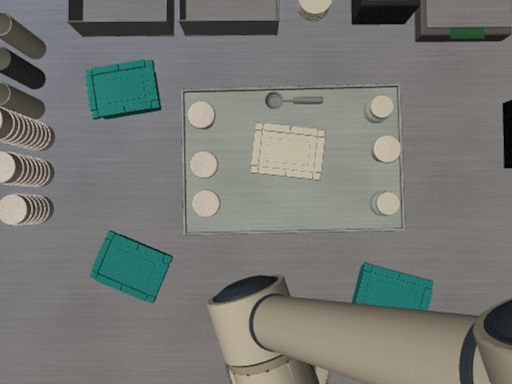

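View pics/scene0.png

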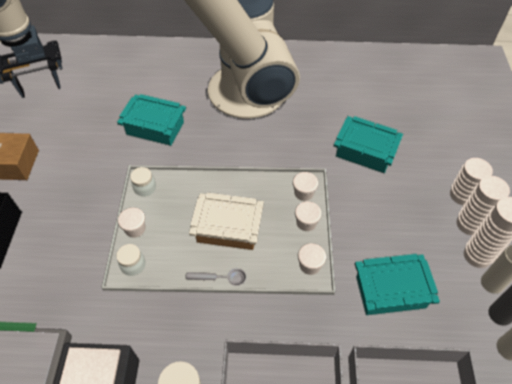

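The top view shows the tray with one white rectangular tub at about (288,152). The turquoise look-alikes are at (124,89), (131,267) and (393,290), all outside the tray. Only the white tub fits the description. I'll segment it and confirm it in a crop.

```bash
cat > h.py <<'E'
from rig import arm
import cv2, numpy as np
def topix(n,P):
    c=arm.get_calibration(n);T=np.linalg.inv(c["cam_to_world"]);P=np.atleast_2d(P)
    q=(c["intrinsics"]@(T[:3,:3]@P.T+T[:3,3:])).T
    return q[:,:2]/q[:,2:]
def toworld(n,uv,z):
    c=arm.get_calibration(n);M=c["cam_to_world"];uv=np.atleast_2d(uv)
    d=(M[:3,:3]@np.linalg.inv(c["intrinsics"])@np.c_[uv,np.ones(len(uv))].T).T
    return M[:3,3]+d*((z-M[2,3])/d[:,2])[:,None]
E
python3 - <<'E'
from h import *
out=[]
for n,box in(("top",(235,335,110,195)),("scene",(180,275,180,255))):
    im=cv2.imread(f"pics/{n}0.png");b=im.astype(int)
    m=((b[...,2]>b[...,0]+8)&(b[...,2]>150)).astype(np.uint8)
    k=np.zeros_like(m);k[box[2]:box[3],box[0]:box[1]]=1;m*=k
    m=cv2.morphologyEx(m,cv2.MORPH_CLOSE,np.ones((3,3)))
    cs=max(cv2.findContours(m,0,2)[0],key=cv2.contourArea)
    W=toworld(n,cs[:,0].astype(float),0.078)[:,:2]
    r=cv2.minAreaRect((W*1000).astype(np.float32));print(n,r)
    z=np.c_[cv2.boxPoints(r)/1000,np.full(4,.078)]
    s=5;x0,x1,y0,y1=box
    c=cv2.resize(im[y0:y1,x0:x1],None,fx=s,fy=s,interpolation=cv2.INTER_CUBIC)
    p=((topix(n,z)-[x0,y0]+.5)*s).astype(np.int32);cv2.polylines(c,[p],True,(0,0,255),1)
    out.append(c)
cv2.imwrite("pics/crop.png",cv2.resize(np.vstack([cv2.copyMakeBorder(c,0,0,0,500-c.shape[1],0) for c in out]),None,fx=.75,fy=.75))
for u in[(202,115),(204,165),(206,204),(381,107),(387,149),(387,204)]:print(toworld("top",u,.064)[0])
print(toworld("top",[(274,100),(322,100)],.02))
E
```

```text
top ((568.5989990234375, -22.758155822753906), (181.83717346191406, 131.6752471923828), 83.44662475585938)
scene ((566.852294921875, -25.012008666992188), (233.42088317871094, 265.1224365234375), 2.233480453491211)
[0.66480472 0.19983964 0.064     ]
[0.53330113 0.19450308 0.064     ]
[0.43146706 0.18922325 0.064     ]
[ 0.68287862 -0.2678597   0.064     ]
[ 0.57282345 -0.281905    0.064     ]
[ 0.42994726 -0.27991182  0.064     ]
[[ 0.71479117  0.0090617   0.02      ]
 [ 0.71390395 -0.12168821  0.02      ]]
```

View pics/crop.png

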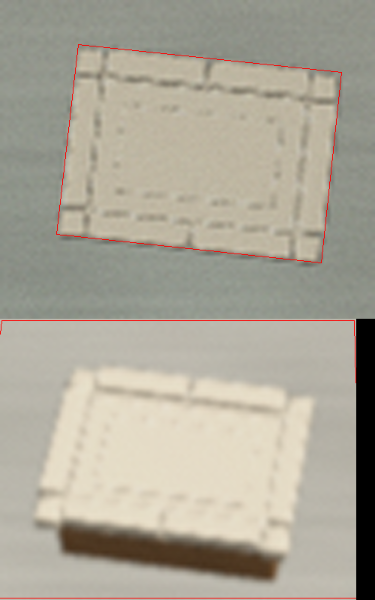

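The crop confirms the white lid on the brown body. The 182 x 132 mm fit matches the stated 180 x 130 mm, with the centre at (0.569, -0.023). Opened, the fingers span 91 to 118 mm, so one straight press reaches both long-side rims at ±56 mm and stays balanced. I'll press the long sides in pairs.

```bash
cat >> h.py <<'E'
C=np.array([.5686,-.0228]);a=np.radians(83.45)
Y=np.array([np.cos(a),np.sin(a)]);X=np.array([Y[1],-Y[0]])
ty=np.r_[X,0];tz=np.array([0,0,-1.]);R=np.c_[np.cross(ty,tz),ty,tz]
def at(x,y,z): return np.r_[C+x*X+y*Y,z]
def press(x,y,z1=.0745):
    arm.move_l(at(x,y,.1),R,feed=.15)
    for z in(.084,.081,.079,.077,.0755,z1):
        arm.move_l(at(x,y,z),R,feed=.03)
        print(z,arm.current_ee_pos().round(4)[2],arm.current_force().round(1))
        if abs(arm.current_force()[2])>40:break
    arm.move_l(at(x,y,.1),R,feed=.1)
E
python3 - <<'E'
from h import *
arm.move_to(at(0,.0355,.16),R)
press(0,.0355)
print(arm.current_t(),arm.current_force())
cv2.imwrite("pics/s1.png",cv2.resize(cv2.cvtColor(arm.snapshot("scene"),cv2.COLOR_RGB2BGR)[150:290,130:330],None,fx=3,fy=3))
E
```

```text
0.084 0.084 [-1.  -0.4 -0.5]
0.081 0.0812 [0.6 0.1 2.5]
0.079 0.0793 [ 0.9 -0.   5.7]
0.077 0.0768 [-0.6 -0.1  1.4]
0.0755 0.0754 [-0.2  0.   0.2]
0.0745 0.0744 [ 0.4  0.3 -0.5]
5.375 [0.97325013 0.11417819 0.83278816]
```

View pics/s1.png

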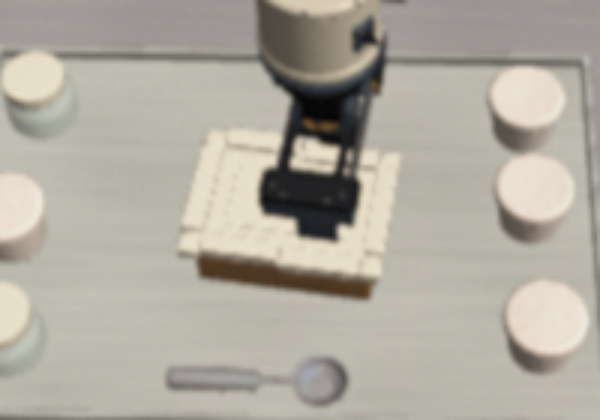

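The scene view shows the hand over the tub, which hasn't moved. The peak force was only about 6 N, which could mean just one of the two sections clicked. I'll close the fingers and press each section singly, so the force shows whether it was still standing.

Run:
```python
from h import *
arm.grip(0);print(arm.current_width())
for n,x,y in((0,-.053,.0355),(4,.053,.0355)):
    print("rim",n);press(x,y);print(arm.current_t())
```

```text
0.00013535096660435028
rim 0
0.084 0.084 [0.7 0.4 0.1]
0.081 0.0809 [-0.6 -0.8  0.1]
0.079 0.0789 [ 0.2  0.4 -1. ]
0.077 0.0769 [ 0.3 -0.2  0.7]
0.0755 0.0754 [-0.2  0.8 -0.3]
0.0745 0.0745 [ 0.3 -0.4  0.1]
9.6333
rim 4
0.084 0.084 [ 0.   0.6 -0. ]
0.081 0.0809 [0.5 0.4 0.4]
0.079 0.0789 [ 0.7 -0.8  0.7]
0.077 0.0769 [0.4 0.1 0.2]
0.0755 0.0754 [ 0.5  0.1 -0.4]
0.0745 0.0744 [0.3 0.2 0.6]
12.8333
```

Neither section resisted, so the paired press shut both rim 0 and rim 4. Next are the two ends singly, then the other pair.

Run:
```python
from h import *
for n,x,y in((5,0,.079),(2,0,-.079)):
    print("rim",n);press(x,y);print(arm.current_t())
arm.grip(.091);print("rims 1,3");press(0,-.0355)
arm.move_l(at(0,0,.2),R,feed=.2)
p=at(0,0,.3);p[:2]=.25,-.45
try: arm.move_to(p,arm.current_tool_rot())
except arm.Unreachable: arm.move_joints([-71.878,28.281,77.091,0,74.628,-5.472])
print(arm.current_t())
a=cv2.cvtColor(arm.snapshot("scene"),cv2.COLOR_RGB2BGR);b=cv2.imread("pics/scene0.png")
t=cv2.cvtColor(arm.snapshot("top"),cv2.COLOR_RGB2BGR)
f=lambda i:cv2.resize(i[180:255,180:275],None,fx=4,fy=4,interpolation=cv2.INTER_CUBIC)
cv2.imwrite("pics/end.png",np.vstack([np.hstack([f(b),f(a)]),cv2.resize(t[75:240,170:415],(760,300))]))
```

```text
rim 5
0.084 0.084 [0.3 0.3 1. ]
0.081 0.0814 [-0.9 -1.   5.3]
0.079 0.0792 [ 2.2 -0.7  2.1]
0.077 0.0767 [-0.5 -0.7  0. ]
0.0755 0.0753 [-0.4  0.1  0.9]
0.0745 0.0745 [ 0.2 -0.5  0.3]
15.7833
rim 2
0.084 0.084 [-0.5  0.4 -0.1]
0.081 0.0813 [-0.2 -0.4  6.4]
0.079 0.0792 [1.9 0.1 2.5]
0.077 0.0767 [ 0.6 -0.3 -0.2]
0.0755 0.0753 [ 0.6  1.2 -0.1]
0.0745 0.0745 [ 0.7 -0.8  0.9]
19.325
rims 1,3
0.084 0.084 [-0.  -0.2  0.3]
0.081 0.0812 [0.6 0.4 3.1]
0.079 0.0793 [-0.1 -0.2  6.8]
0.077 0.0768 [1.4 0.  0.3]
0.0755 0.0754 [-0.3  0.9  0.3]
0.0745 0.0744 [0.2 0.1 0.3]
26.1417
```

View pics/end.png

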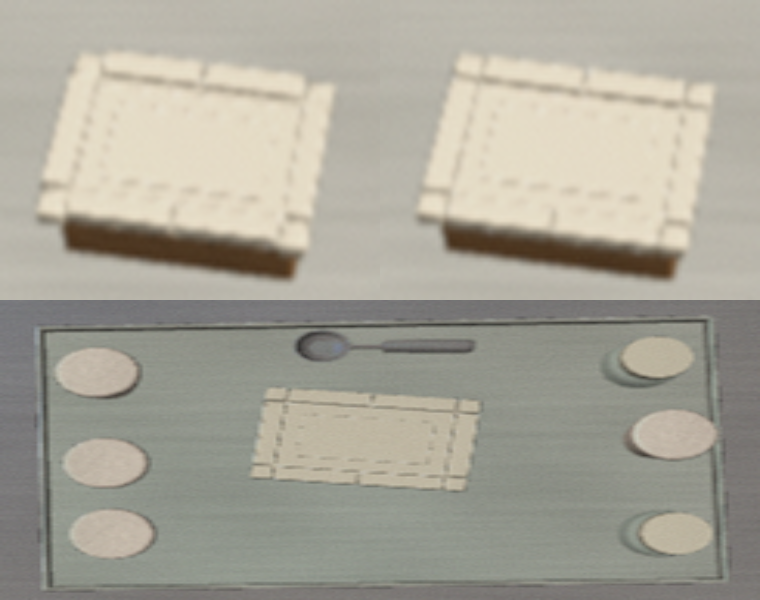

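In the before/after views all the rim edges are now level with the corners (right-hand crop, corners at about (435,205), (705,95) and (675,235)). The tub, cups, jars and spoon haven't moved, and the hand is clear. Rims 1 and 3 gave the same force trace as the first pair, which the single presses had confirmed shut.

```bash
python3 -c "
from rig import arm
print(arm.current_ee_pos(),arm.sign_off())"
```

```text
the job is handed in; nothing more can be done
[ 0.2506476  -0.44959924  0.29982499] None
```

I pressed all six rim sections of the white tub down, and they look flush with the corners; nothing else appears to have moved, the hand is clear, and I handed the job in at about 26 s (no verdict was returned).

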